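# Tighten the turnbuckle clamp on the filter cell

### The arm

A 6-joint arm with a two-finger parallel gripper is mounted at the origin on a cart in front of the work surface, level with it; the furniture and walls round the work are solid. World frame = base frame: x ahead of the robot, y to its left, z up, the work surface at z = 0. Lengths are in m, angles in rad, forces in N, time in s.
With the tool pointing down it reaches from about 0.35 to 0.975 m from the base axis. Payload 4.9 kg.
Tool frame: the origin (TCP) lies at the very end of the fingers, on their centre line; the grasp point (between the pads) lies 19 mm behind it; z points along the fingers, y is the direction in which the jaws open and shut (so a half turn about z gives the same grasp; the last joint's range is limited). The gripper opens to 85 mm and grips with 20 to 120 N. Pads are 22 mm wide; open, the fingers measure 114 mm over their backs; the gripper's body (76 mm by 85 mm) begins 54 mm behind the grasp point. The pads swing forward as they close: fully open they stand 13 mm farther back than shut.
Start: joints at [1.063, 0.053, 1.613, -0, 1.476, -0.119], TCP at [0.237, 0.578, 0.231] pointing down, gripper open.
Joint ranges: [-3.01, 3.01], [-1.01, 2.22], [0.06, 2.58], [-1.02, 4.17], [0.09, 2.62], [-3.14, 3.14]. Speed limits (rad/s): [2.57, 2.57, 3.14, 3.14, 3.14, 3.14].

### API

Orientations are given as a unit quaternion [w, x, y, z].
In Python, from plant import state, eyes, job_done gives the robot as it stands.
- The arm moves only by the tool apply_moves, never from a script. Its argument "commands" is a list of rows, each an object with "linear": the shift along the tool's x, y, z in m, a list of three; "delta_rot": the turn, a rotation vector about the tool's x, y, z in degrees, a list of three; "fingers": the closure in counts, from 0 (fully open) to 255 (shut). In form: [{"linear": [x, y, z], "delta_rot": [wx, wy, wz], "fingers": fingers}, ...]. A call has exactly 8 rows; each row is the pose to reach, as a shift and turn from the pose commanded when the call began, along the tool's axes at that moment; what a row does not reach only later rows make up. A row lasts 1/10 s, in which the tool goes at most 50 mm and 8.59 degrees, less where a joint would pass 70% of its speed; a pose out of reach is approached as far as the arm can. A call with a gripper value outside its range is refused whole. The fingers move at their own pace and stop on an object; the grip force is fixed at half the most. Time passes only in rows, so rows that repeat a pose let the fingers close, or fill a call up. It gives the time, the measured TCP pose, the force and the opening at its end, in the units of the state.
- state(): the state, without advancing time (a new reading comes with each control period).
- eyes.grab_frame(name): name is "scene" or "top"; returns the picture (420x560x3 uint8, red, green, blue); there is no depth.
- eyes.camera_params(name): a dict with "fx", "fy", "cx", "cy" (pixels), "position" and "rotation" of the camera in the world. Camera axes: x right, y down, z forward; pixel columns grow to the right and rows downward; lengths in m; the calibration is good to about 2 mm. A picture is of the moment at which its call begins. camera_params takes no time and is no camera call.
- job_done(): hands the job in, once; it reports no verdict.
The state is a dict: "time": time; "joint_pos": joint angles; "joint_vel": joint speeds; "joint_efforts": joint torques, N m; "tool_pos": TCP position; "tool_rot": TCP orientation; "contact_force": force on the tool from outside, world axes, zero at the start; "ft_torque": the same for the moment, N m; "gripper_width": opening from 0.0 (shut) to 1.0 (fully open).
Only numpy, scipy, OpenCV 4.12 (cv2) and the standard library are available. Lean on these libraries where they do the work, as an engineer would, in place of code of your own. Each camera call takes 0.05 s, during which the arm holds its last target.

### The job

Two identical turnbuckle clamps stand on the bench, each with a slack turnbuckle sleeve whose bar leans toward you. On the clamp that holds the block-shaped filter cell, swing the bar away from you so that its sleeve turns and draws both jaws in, until the jaws are snug against the cell and the bar stops. Leave the cell lying between the jaws, and leave the empty clamp's bar as it is.

Things in the scene. Friction and masses are not known exactly. Their poses are not given: they have to be found in the camera images.
- loaded_clamp: Clamp holding the cell, fixed: base plate 104 x 176 x 10 mm, two upright jaws (tops 84 mm above the bench) sliding along its y. A turnbuckle joins them: dark sleeve 44 mm long, 25 mm thick, axis along y, 66 mm above the bench, over the base's middle. Origin: centre of the base's underside, on the bench. At yaw 0 x points away from the robot, y left; yaw within 20 degrees.
- loaded_sleeve (a joint): Turn of its sleeve about the clamp's +y (rad). A bar 8 mm thick stands out of the sleeve; its angle from upright is value - 0.75: below 0.75 it leans to the clamp's -x (toward the robot), above to +x. Starts at 0 to 0.2, stop at 1.5. Steep left and right threads: each jaw comes in 9 mm per rad, meeting the cell near 1.44. Turning takes 0.15 N m (2 to 4 N on the bar); it stays where left.
- loaded_ball (a point): Centre of the 14 mm steel ball at the end of the loaded clamp's bar, 90 mm from the sleeve axis; it moves with the bar. Its y axis is along the sleeve (the clamp's y), its z axis outward along the bar. Above the jaw tops only the bar stands up: it can be pushed or pinched there.
- cell_mid (a point): Centre of the filter cell: loose rigid white block with two dark gaskets and a metal plate across its middle, 64 x 60 x 36 mm (x, y, z), about 0.25 kg, lying on the loaded clamp's base plate under the sleeve, its middle 28 mm above the bench. The jaws close on its two faces 60 mm apart.
- empty_ball (a point): Centre of the ball at the end of the bar of the other, empty clamp, which is the same in build and size and starts in the same way. Not to be moved.
Not all that is in view belongs to the job. What is shaped like the loaded_clamp but red is not meant.

How it is judged:
By the outcome, as a careful person would: the job done as asked, in the order asked, and still so for the second after the job is handed in, with the robot touching nothing.
It also fails if it takes over 32 s, if anything falls off the work surface, if the arm or the gripper's body presses on something with over 40 N, if the wrist force passes 120 N, or if a joint passes its speed limit or range.

## Working session

There is one attempt and no reset: what is moved stays moved. The work goes in short steps, Python scripts to look and compute and a tool call to move; the robot and the scene stay as the last step left them, time stands still between calls to the robot, and variables do not carry over. Pictures are saved under pics/ and viewed, and the job is handed in when it is done.

Besides the shell and the picture viewer there is one more tool, called after "Emit:" by a JSON object that holds its "api" and its "payload". apply_moves: Moves the arm, as the interface text tells. Its arguments: {"type":"object","properties":{"commands":{"type":"array","items":{"type":"object","properties":{"linear":{"type":"array","items":{"type":"number"}},"delta_rot":{"type":"array","items":{"type":"number"}},"fingers":{"type":"number"}}}}},"required":["commands"]}

```bash
ls; mkdir -p pics; python3 - <<'E'
from plant import state, eyes
import cv2, json
for n in ("scene","top"):
    im=eyes.grab_frame(n); cv2.imwrite(f"pics/{n}0.png",im[:,:,::-1])
    print(n,{k:(v.tolist() if hasattr(v,'tolist') else v) for k,v in eyes.camera_params(n).items()})
print(state())
E
```

```text
pics
scene {'fx': 494.22140206144786, 'fy': 494.22140206144786, 'cx': 282.09493435685977, 'cy': 206.35083859116077, 'position': [-0.30454121844616616, 0.9076711719250733, 1.159556768261387], 'rotation': [0.15009184927096111, -0.3471629945462222, 0.8501473294543818, -0.3663329226560257]}
top {'fx': 485.7579448748397, 'fy': 485.7579448748397, 'cx': 284.1110269264033, 'cy': 212.72937918000892, 'position': [0.3013738967009253, 0.10689117349993943, 1.4836136995935296], 'rotation': [-0.0429018481471316, 0.7129699970661464, -0.697959031502677, 0.05183054169989749]}
{'time': 0.1, 'joint_pos': array([ 1.06300197e+00,  5.32669864e-02,  1.61415152e+00,  3.27941641e-06,
        1.47599117e+00, -1.19018976e-01]), 'joint_vel': array([ 0.00078407, -0.00284773, -0.00390714, -0.00094827, -0.0015323 ,
       -0.00083645]), 'joint_efforts': array([ 1.27878036e-03, -3.94899881e+01, -3.71365857e+01,  2.34805259e-05,
        3.93164344e-03,  4.42233727e-06]), 'tool_pos': array([0.23664593, 0.57786328, 0.23020383]), 'tool_rot': array([-2.81648099e-04,  1.93165868e-01,  9.81165695e-01, -8.63754442e-04]), 'contact_force': array([0.54214882, 0.31519738, 0.07879421]), 'ft_torque': array([-0.06735719,  0.03318337, -0.00650011]), 'gripper_width': 0.9996623188810901}
```

View pics/scene0.png

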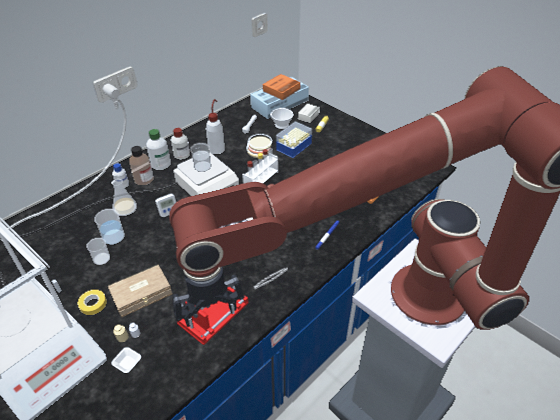

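View pics/top0.png

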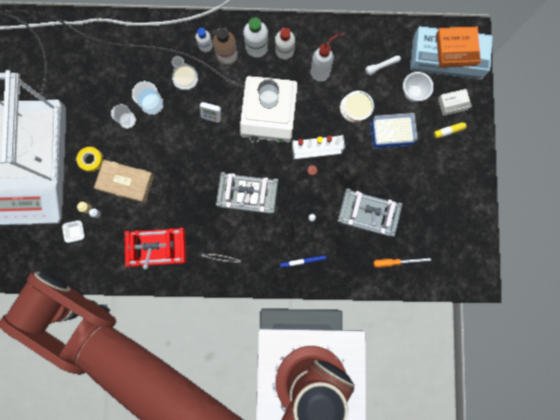

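The top view shows three clamp-shaped things: a red one at (155,247), not meant; a grey one at (247,192) with white in it; and a grey one at (370,212) that looks empty. I'll check this in close crops.

```bash
python3 - <<'E'
import cv2, numpy as np
im=cv2.imread("pics/top0.png")
a=cv2.resize(im[160:225,205:290],None,fx=4.6,fy=4.6,interpolation=cv2.INTER_CUBIC)
b=cv2.resize(im[180:245,328:413],None,fx=4.6,fy=4.6,interpolation=cv2.INTER_CUBIC)
cv2.imwrite("pics/crop0.png",np.hstack([a,b]))
E
```

```text
(no output)
```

View pics/crop0.png

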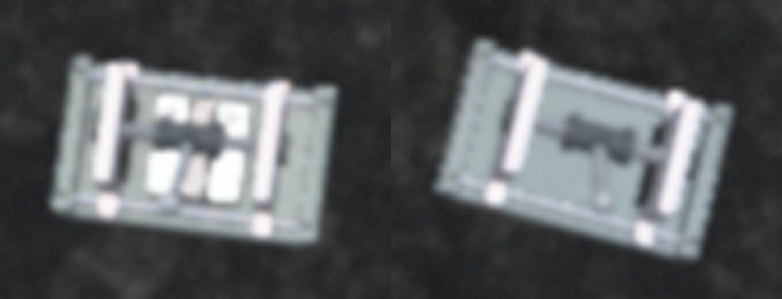

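The left crop (px 247,192) holds the white cell with dark gaskets and a plate, so it's the loaded clamp. The right crop is empty. In both, the bar leans toward the robot; the loaded ball is near px (242,204).

```bash
cat > h.py <<'E'
import numpy as np
from plant import state, eyes
from scipy.spatial.transform import Rotation as R
def q2R(q): return R.from_quat([q[1],q[2],q[3],q[0]]).as_matrix()
def ray(n,u,v,z):
    p=eyes.camera_params(n); d=q2R(p['rotation'])@np.array([(u-p['cx'])/p['fx'],(v-p['cy'])/p['fy'],1])
    c=np.array(p['position']); return c+d*(z-c[2])/d[2]
def proj(n,X):
    p=eyes.camera_params(n); x=(np.atleast_2d(X)-np.array(p['position']))@q2R(p['rotation'])
    return np.c_[p['fx']*x[:,0]/x[:,2]+p['cx'],p['fy']*x[:,1]/x[:,2]+p['cy']]
E
python3 - <<'E'
from h import *
f=lambda x,y,z,ox=205,oy=160: ray("top",ox+(x+.5)/4.6-.5,oy+(y+.5)/4.6-.5,z)
c=[f(*p,0.01) for p in [(78,55),(338,88),(318,243),(52,210)]]
c=np.array(c); print(c.round(4)); print("sides",[np.linalg.norm(c[i]-c[(i+1)%4]).round(4) for i in range(4)])
m=c.mean(0); print("mid",m)
for a,b in((0,1),(3,2)):
    d=c[a]-c[b]; print("yaw",np.degrees(np.arctan2(-d[0],d[1])))
print("sleeve",f(190,137,.066))
print("ball",f(172,203,.066+.09*np.cos(.65)))
g=[f(*p,0.01,328,180) for p in [(482-391,40),(732-391,105),(698-391,258),(437-391,190)]]
g=np.array(g);print(g.round(4),g.mean(0))
E
```

```text
[[0.6244 0.2862 0.01  ]
 [0.6059 0.111  0.01  ]
 [0.5005 0.122  0.01  ]
 [0.5188 0.2995 0.01  ]]
sides [np.float64(0.1761), np.float64(0.1059), np.float64(0.1784), np.float64(0.1065)]
mid [0.56239652 0.20469018 0.01      ]
yaw -6.037307027796029
yaw -5.862437589425385
sleeve [0.55997385 0.20540498 0.066     ]
ball [0.50587434 0.21010992 0.13764754]
[[ 0.5808 -0.1036  0.01  ]
 [ 0.5404 -0.2714  0.01  ]
 [ 0.4371 -0.2475  0.01  ]
 [ 0.4787 -0.0739  0.01  ]] [ 0.50924579 -0.17409125  0.01      ]
```

```bash
cat >> h.py <<'E'
C=np.array([.561,.2052,0]); YAW=np.radians(-6)
cx=np.array([np.cos(YAW),np.sin(YAW),0]); cy=np.array([-np.sin(YAW),np.cos(YAW),0])
def plan(xc,yc,z):
    s=state(); Rt=q2R(s['tool_rot']); t=C+xc*cx+yc*cy+np.array([0,0,z])
    Rd=np.c_[-cx,cy,[0,0,-1]]
    print("target",t.round(4),"lin",(Rt.T@(t-s['tool_pos'])).round(4),"rot",np.degrees(R.from_matrix(Rt.T@Rd).as_rotvec()).round(2))
    d=s['tool_pos']-C; print("tcp in clamp",[round(float(v),4) for v in (d@cx,d@cy,d[2])],"F clamp",[round(float(s['contact_force']@a),2) for a in (cx,cy)],s['contact_force'][2].round(2),"t",s['time'])
E
python3 - <<'E'
from h import *
# model overlay check: ball lean scan, both cameras
print(proj("top",[C+[0,0,.066]]+[C+.09*np.sin(a)*cx+[0,0,.066+.09*np.cos(a)] for a in (-.75,-.65,-.55)]).round(1))
plan(-.10,0,.225)
E
```

```text
[[246.  189.1]
 [241.5 206.1]
 [241.7 203.4]
 [242.  200.5]]
target [0.4615 0.2157 0.225 ] lin [-0.3454 -0.2499  0.0056] rot [ -0.1   -0.03 -16.28]
tcp in clamp [-0.3615, 0.3367, 0.2302] F clamp [0.51, 0.37] 0.08 t 0.1
```

Emit:
{"api": "apply_moves", "payload": {"commands": [{"linear": [-0.04,-0.03,0],"delta_rot": [0,0,-3],"fingers": 255},{"linear": [-0.08,-0.06,0],"delta_rot": [0,0,-6],"fingers": 255},{"linear": [-0.12,-0.09,0],"delta_rot": [0,0,-9],"fingers": 255},{"linear": [-0.16,-0.12,0],"delta_rot": [0,0,-12],"fingers": 255},{"linear": [-0.2,-0.145,0],"delta_rot": [0,0,-14],"fingers": 255},{"linear": [-0.24,-0.174,0],"delta_rot": [0,0,-16.3],"fingers": 255},{"linear": [-0.28,-0.203,0],"delta_rot": [0,0,-16.3],"fingers": 255},{"linear": [-0.31,-0.225,0],"delta_rot": [0,0,-16.3],"fingers": 255}]}}

```text
time: 0.9
tool_pos: [0.4392, 0.2502, 0.2309]
tool_rot: [-0.0, 0.053, 0.999, -0.0]
contact_force: [-0.5, 0.6, -0.2]
gripper_width: 0.003
```

```bash
python3 - <<'E'
from h import *
import cv2
plan(-.10,0,.225)
for n in ("scene","top"): cv2.imwrite(f"pics/{n}1.png",eyes.grab_frame(n)[:,:,::-1])
a=cv2.resize(cv2.imread("pics/scene1.png")[140:340,130:330],None,fx=2.9,fy=2.9,interpolation=cv2.INTER_CUBIC);cv2.imwrite("pics/c1.png",a)
E
```

```text
target [0.4615 0.2157 0.225 ] lin [-0.0258 -0.032   0.0059] rot [-0.03 -0.01 -0.06]
tcp in clamp [-0.1258, 0.032, 0.2309] F clamp [-0.56, 0.58] -0.23 t 0.9
```

View pics/c1.png

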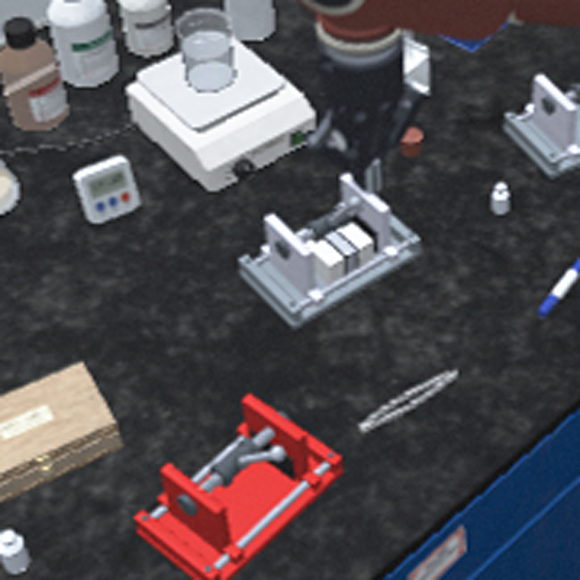

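View pics/top1.png

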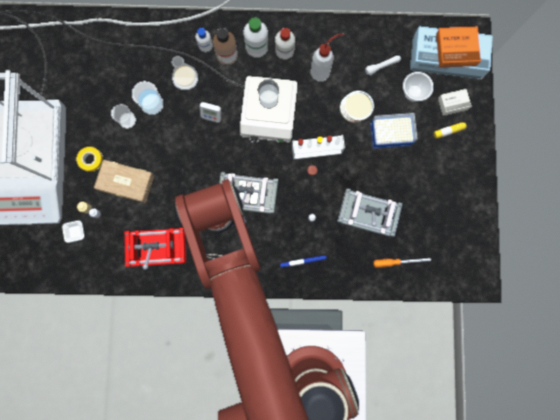

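The scene view shows the shut fingers near (370,180) in the crop, just behind the loaded clamp. The cell lies between the jaws, with nothing in the way. Next I bring the fingers to the robot side of the ball and lower them.

Emit:
{"api": "apply_moves", "payload": {"commands": [{"linear": [-0.013,-0.016,0],"delta_rot": [0,0,0],"fingers": 255},{"linear": [-0.026,-0.032,0.005],"delta_rot": [0,0,0],"fingers": 255},{"linear": [-0.026,-0.032,0.03],"delta_rot": [0,0,0],"fingers": 255},{"linear": [-0.026,-0.032,0.055],"delta_rot": [0,0,0],"fingers": 255},{"linear": [-0.026,-0.032,0.08],"delta_rot": [0,0,0],"fingers": 255},{"linear": [-0.026,-0.032,0.1],"delta_rot": [0,0,0],"fingers": 255},{"linear": [-0.026,-0.032,0.117],"delta_rot": [0,0,0],"fingers": 255},{"linear": [-0.026,-0.032,0.117],"delta_rot": [0,0,0],"fingers": 255}]}}

```text
time: 1.8
tool_pos: [0.4583, 0.218, 0.1109]
tool_rot: [-0.003, 0.052, 0.999, -0.001]
contact_force: [-0.7, -0.7, 0.1]
gripper_width: 0.0
```

```bash
python3 - <<'E'
from h import *
import cv2
plan(0,0,.112)
cv2.imwrite("pics/s2.png",eyes.grab_frame("scene")[:,:,::-1])
a=cv2.resize(cv2.imread("pics/s2.png")[160:270,190:300],None,fx=5,fy=5,interpolation=cv2.INTER_CUBIC);cv2.imwrite("pics/c2.png",a)
E
```

```text
target [0.561  0.2052 0.112 ] lin [-0.1035 -0.0021 -0.0018] rot [-0.14 -0.36  0.07]
tcp in clamp [-0.1035, 0.002, 0.1109] F clamp [-0.65, -0.73] 0.05 t 1.8
```

View pics/c2.png

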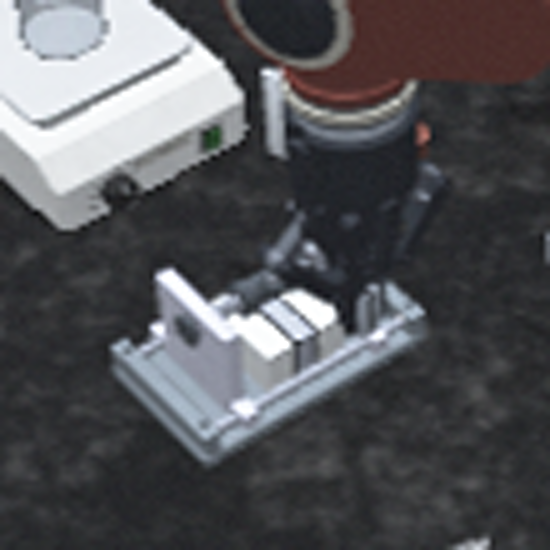

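The gripper is poised behind the bar, with the tip pair around (370,295) in the crop and no contact. I start the push, with a 2 mm lateral correction.

Emit:
{"api": "apply_moves", "payload": {"commands": [{"linear": [-0.01,-0.002,-0.001],"delta_rot": [0,0,0],"fingers": 255},{"linear": [-0.02,-0.002,-0.001],"delta_rot": [0,0,0],"fingers": 255},{"linear": [-0.03,-0.002,-0.001],"delta_rot": [0,0,0],"fingers": 255},{"linear": [-0.036,-0.002,-0.001],"delta_rot": [0,0,0],"fingers": 255},{"linear": [-0.042,-0.002,-0.001],"delta_rot": [0,0,0],"fingers": 255},{"linear": [-0.048,-0.002,-0.001],"delta_rot": [0,0,0],"fingers": 255},{"linear": [-0.054,-0.002,-0.001],"delta_rot": [0,0,0],"fingers": 255},{"linear": [-0.06,-0.002,-0.001],"delta_rot": [0,0,0],"fingers": 255}]}}

```text
time: 2.65
tool_pos: [0.5209, 0.2097, 0.1151]
tool_rot: [0.0, 0.052, 0.999, -0.0]
contact_force: [-2.5, -0.5, 1.5]
gripper_width: 0.001
```

```bash
python3 - <<'E'
from h import *
import cv2
plan(0,0,.112)
cv2.imwrite("pics/s3.png",eyes.grab_frame("scene")[:,:,::-1])
a=cv2.resize(cv2.imread("pics/s3.png")[160:270,190:300],None,fx=5,fy=5,interpolation=cv2.INTER_CUBIC);cv2.imwrite("pics/c3.png",a)
E
```

```text
target [0.561  0.2052 0.112 ] lin [-0.0403 -0.0003  0.0031] rot [-0.01  0.    0.02]
tcp in clamp [-0.0403, 0.0003, 0.1151] F clamp [-2.42, -0.76] 1.47 t 2.65
```

View pics/c3.png

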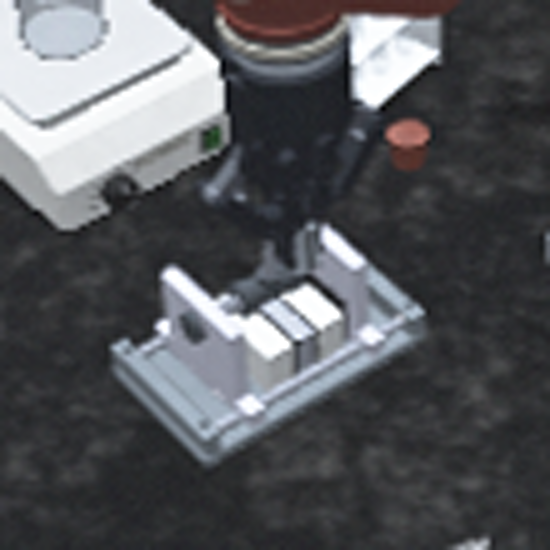

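The bar is now turning, with about 2.5 N on the fingers. It stands near (268,265) in the crop, the cell is in place and the right jaw has visibly moved in. I keep pushing.

Emit:
{"api": "apply_moves", "payload": {"commands": [{"linear": [-0.007,0,0.001],"delta_rot": [0,0,0],"fingers": 255},{"linear": [-0.014,0,0.002],"delta_rot": [0,0,0],"fingers": 255},{"linear": [-0.021,0,0.003],"delta_rot": [0,0,0],"fingers": 255},{"linear": [-0.028,0,0.003],"delta_rot": [0,0,0],"fingers": 255},{"linear": [-0.034,0,0.003],"delta_rot": [0,0,0],"fingers": 255},{"linear": [-0.04,0,0.003],"delta_rot": [0,0,0],"fingers": 255},{"linear": [-0.046,0,0.003],"delta_rot": [0,0,0],"fingers": 255},{"linear": [-0.052,0,0.003],"delta_rot": [0,0,0],"fingers": 255}]}}

```text
time: 3.5
tool_pos: [0.5722, 0.2045, 0.1119]
tool_rot: [-0.001, 0.052, 0.999, 0.0]
contact_force: [-3.0, 0.8, -0.7]
gripper_width: 0.002
```

```bash
python3 - <<'E'
from h import *
import cv2
plan(0,0,.112)
cv2.imwrite("pics/s4.png",eyes.grab_frame("scene")[:,:,::-1])
a=cv2.resize(cv2.imread("pics/s4.png")[160:270,190:300],None,fx=5,fy=5,interpolation=cv2.INTER_CUBIC);cv2.imwrite("pics/c4.png",a)
E
```

```text
target [0.561  0.2052 0.112 ] lin [ 0.0113 -0.0005 -0.0001] rot [-0.   -0.06  0.03]
tcp in clamp [0.0113, 0.0005, 0.1119] F clamp [-3.1, 0.46] -0.69 t 3.5
```

View pics/c4.png

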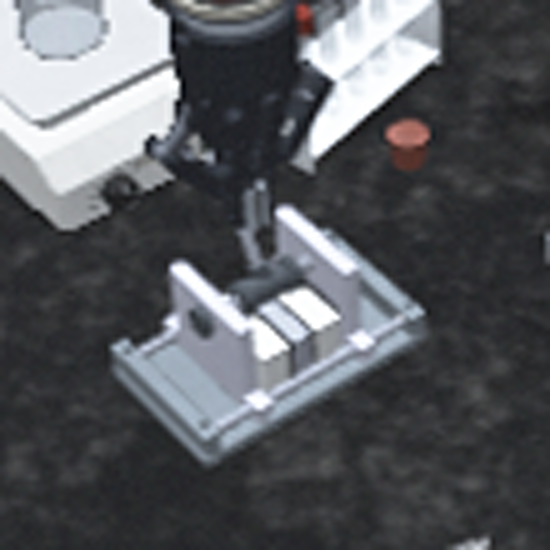

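The bar now leans away from the robot and the jaws are nearly on the cell, with a 3 N push. The last stretch goes in fine steps while I watch the force.

Emit:
{"api": "apply_moves", "payload": {"commands": [{"linear": [-0.002,0,0],"delta_rot": [0,0,0],"fingers": 255},{"linear": [-0.004,0,0],"delta_rot": [0,0,0],"fingers": 255},{"linear": [-0.006,0,0],"delta_rot": [0,0,0],"fingers": 255},{"linear": [-0.007,0,0],"delta_rot": [0,0,0],"fingers": 255},{"linear": [-0.008,0,0],"delta_rot": [0,0,0],"fingers": 255},{"linear": [-0.009,0,0],"delta_rot": [0,0,0],"fingers": 255},{"linear": [-0.01,0,0],"delta_rot": [0,0,0],"fingers": 255},{"linear": [-0.01,0,0],"delta_rot": [0,0,0],"fingers": 255}]}}

```text
time: 4.35
tool_pos: [0.5824, 0.2034, 0.1124]
tool_rot: [0.0, 0.052, 0.999, 0.0]
contact_force: [-2.4, 0.4, -0.4]
gripper_width: 0.001
```

```bash
python3 - <<'E'
from h import *
plan(0.03,0,.112)
E
```

```text
target [0.5908 0.2021 0.112 ] lin [-0.0085 -0.0004  0.0004] rot [0.01 0.03 0.02]
tcp in clamp [0.0215, 0.0004, 0.1124] F clamp [-2.43, 0.14] -0.38 t 4.35
```

Emit:
{"api": "apply_moves", "payload": {"commands": [{"linear": [-0.0005,0,0],"delta_rot": [0,0,0],"fingers": 255},{"linear": [-0.001,0,0],"delta_rot": [0,0,0],"fingers": 255},{"linear": [-0.0015,0,0],"delta_rot": [0,0,0],"fingers": 255},{"linear": [-0.002,0,0],"delta_rot": [0,0,0],"fingers": 255},{"linear": [-0.0025,0,0],"delta_rot": [0,0,0],"fingers": 255},{"linear": [-0.003,0,0],"delta_rot": [0,0,0],"fingers": 255},{"linear": [-0.003,0,0],"delta_rot": [0,0,0],"fingers": 255},{"linear": [-0.003,0,0],"delta_rot": [0,0,0],"fingers": 255}]}}

```text
time: 5.15
tool_pos: [0.585, 0.2031, 0.1123]
tool_rot: [-0.0, 0.052, 0.999, -0.0]
contact_force: [-3.6, 0.1, -0.2]
gripper_width: 0.002
```

```bash
python3 - <<'E'
from h import *
import cv2
plan(0.03,0,.112)
cv2.imwrite("pics/s5.png",eyes.grab_frame("scene")[:,:,::-1])
a=cv2.resize(cv2.imread("pics/s5.png")[160:270,190:300],None,fx=5,fy=5,interpolation=cv2.INTER_CUBIC);cv2.imwrite("pics/c5.png",a)
E
```

```text
target [0.5908 0.2021 0.112 ] lin [-0.0059 -0.0004  0.0003] rot [-0.   -0.01  0.02]
tcp in clamp [0.0241, 0.0004, 0.1123] F clamp [-3.61, -0.28] -0.24 t 5.15
```

View pics/c5.png

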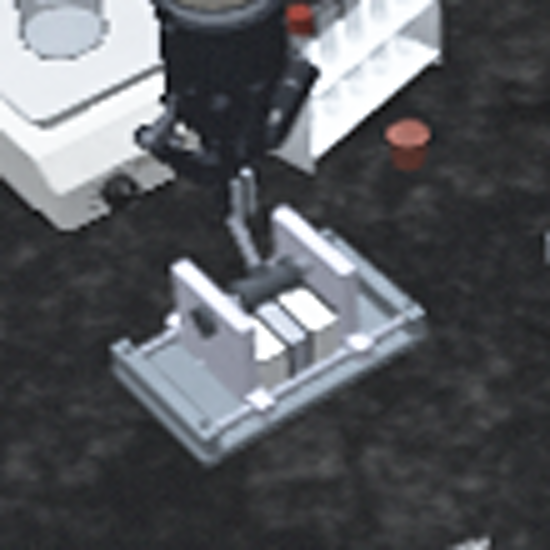

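Emit:
{"api": "apply_moves", "payload": {"commands": [{"linear": [-0.0005,0,0],"delta_rot": [0,0,0],"fingers": 255},{"linear": [-0.001,0,0],"delta_rot": [0,0,0],"fingers": 255},{"linear": [-0.0015,0,0],"delta_rot": [0,0,0],"fingers": 255},{"linear": [-0.002,0,0],"delta_rot": [0,0,0],"fingers": 255},{"linear": [-0.0025,0,0],"delta_rot": [0,0,0],"fingers": 255},{"linear": [-0.003,0,0],"delta_rot": [0,0,0],"fingers": 255},{"linear": [-0.003,0,0],"delta_rot": [0,0,0],"fingers": 255},{"linear": [-0.003,0,0],"delta_rot": [0,0,0],"fingers": 255}]}}

```text
time: 6.0
tool_pos: [0.5861, 0.203, 0.1117]
tool_rot: [-0.003, 0.052, 0.999, -0.0]
contact_force: [-9.0, 1.0, 2.2]
gripper_width: 0.002
```

```bash
python3 - <<'E'
from h import *
plan(0.03,0,.112)
E
```

```text
target [0.5908 0.2021 0.112 ] lin [-0.0048 -0.0004 -0.0004] rot [-0.04 -0.3   0.04]
tcp in clamp [0.0252, 0.0004, 0.1117] F clamp [-9.04, 0.07] 2.16 t 6.0
```

Emit:
{"api": "apply_moves", "payload": {"commands": [{"linear": [-0.0005,0,0],"delta_rot": [0,0,0],"fingers": 255},{"linear": [-0.001,0,0],"delta_rot": [0,0,0],"fingers": 255},{"linear": [-0.0015,0,0],"delta_rot": [0,0,0],"fingers": 255},{"linear": [-0.002,0,0],"delta_rot": [0,0,0],"fingers": 255},{"linear": [-0.0025,0,0],"delta_rot": [0,0,0],"fingers": 255},{"linear": [-0.003,0,0],"delta_rot": [0,0,0],"fingers": 255},{"linear": [-0.003,0,0],"delta_rot": [0,0,0],"fingers": 255},{"linear": [-0.003,0,0],"delta_rot": [0,0,0],"fingers": 255}]}}

```text
time: 6.8
tool_pos: [0.5871, 0.2029, 0.111]
tool_rot: [-0.005, 0.052, 0.999, -0.0]
contact_force: [-14.9, 1.0, 3.5]
gripper_width: -0.001
```

```bash
python3 - <<'E'
from h import *
plan(0.03,0,.112)
E
```

```text
target [0.5908 0.2021 0.112 ] lin [-0.0038 -0.0004 -0.001 ] rot [-0.07 -0.61  0.05]
tcp in clamp [0.0262, 0.0004, 0.111] F clamp [-14.88, -0.53] 3.52 t 6.8
```

The resistance went from about 3 N to 15 N with almost no more travel, so the bar has stopped. I back off the way I came and look.

Emit:
{"api": "apply_moves", "payload": {"commands": [{"linear": [0.005,0,0],"delta_rot": [0,0,0],"fingers": 255},{"linear": [0.015,0,0],"delta_rot": [0,0,0],"fingers": 255},{"linear": [0.035,0,-0.01],"delta_rot": [0,0,0],"fingers": 255},{"linear": [0.065,0,-0.03],"delta_rot": [0,0,0],"fingers": 255},{"linear": [0.1,0,-0.06],"delta_rot": [0,0,0],"fingers": 255},{"linear": [0.14,0.02,-0.09],"delta_rot": [0,0,0],"fingers": 255},{"linear": [0.165,0.06,-0.1],"delta_rot": [0,0,0],"fingers": 255},{"linear": [0.175,0.1,-0.1],"delta_rot": [0,0,0],"fingers": 255}]}}

```text
time: 7.6
tool_pos: [0.4278, 0.3219, 0.2167]
tool_rot: [0.004, 0.052, 0.999, 0.002]
contact_force: [0.4, -0.8, -0.8]
gripper_width: 0.002
```

Emit:
{"api": "apply_moves", "payload": {"commands": [{"linear": [0,0.04,0],"delta_rot": [0,0,0],"fingers": 255},{"linear": [0,0.08,0],"delta_rot": [0,0,0],"fingers": 255},{"linear": [0,0.12,0],"delta_rot": [0,0,0],"fingers": 255},{"linear": [0,0.15,0],"delta_rot": [0,0,0],"fingers": 255},{"linear": [0,0.15,0],"delta_rot": [0,0,0],"fingers": 255},{"linear": [0,0.15,0],"delta_rot": [0,0,0],"fingers": 255},{"linear": [0,0.15,0],"delta_rot": [0,0,0],"fingers": 255},{"linear": [0,0.15,0],"delta_rot": [0,0,0],"fingers": 255}]}}

```text
time: 8.4
tool_pos: [0.4433, 0.4683, 0.2126]
tool_rot: [0.0, 0.053, 0.999, 0.0]
contact_force: [0.4, 0.6, 0.5]
gripper_width: -0.004
```

```bash
python3 - <<'E'
from h import *
import cv2
plan(0.03,0,.112)
for n in ("scene","top"): cv2.imwrite(f"pics/{n}6.png",eyes.grab_frame(n)[:,:,::-1])
a=cv2.resize(cv2.imread("pics/scene6.png")[185:265,200:280],(560,560),interpolation=cv2.INTER_CUBIC)
b=cv2.imread("pics/top6.png"); 
b1=cv2.resize(b[160:225,205:290],(366,280),interpolation=cv2.INTER_CUBIC)
b2=cv2.resize(b[180:245,328:413],(366,280),interpolation=cv2.INTER_CUBIC)
cv2.imwrite("pics/c6.png",np.hstack([a[:, :430],np.vstack([b1,b2])]))
A=[(v,C+.09*np.sin(v-.75)*cx+np.array([0,0,.066+.09*np.cos(v-.75)])) for v in (1.4,1.44,1.5)]
for v,X in A: print(v,proj("top",X),proj("scene",X))
E
```

```text
target [0.5908 0.2021 0.112 ] lin [-0.1746 -0.2492  0.1007] rot [ 0.01  0.04 -0.04]
tcp in clamp [-0.1445, 0.2494, 0.2126] F clamp [0.38, 0.64] 0.46 t 8.4
1.4 [[246.98232001 165.6544747 ]] [[230.72025722 191.52423598]]
1.44 [[247.16530119 164.8701291 ]] [[230.24844204 191.59685086]]
1.5 [[247.43469655 163.77519057]] [[229.58114929 191.78309496]]
```

View pics/c6.png

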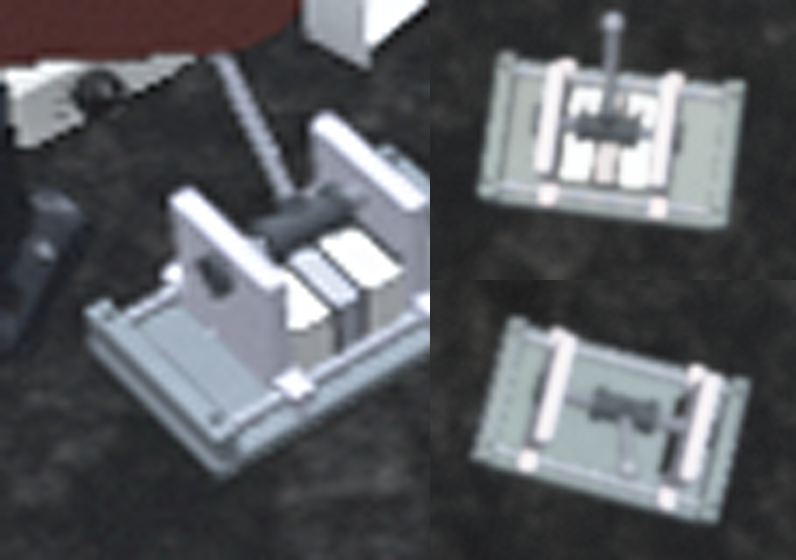

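The top crop shows the loaded ball at px (247.5,164.4). The model predicts (247.2,164.9) at 1.44 and (247.4,163.8) at 1.5, so the bar is at about 1.47. The jaws sit on both sides of the white cell with no gap visible. The empty clamp's ball is still at about (374,223), as before. The gripper is well clear, so I hand in the job.

```bash
python3 - <<'E'
from plant import job_done,state
print(state()['time'],state()['contact_force']); print(job_done())
E
```

```text
8.5 [-0.19351887  0.26951464 -0.28677509]
the job is handed in; nothing more can be done
None
```

I swung the loaded clamp's bar away from the robot with the shut fingers until it stopped, then backed off and handed in at 8.5 s. The hand-in gives no verdict, so the result below rests on my own checks.

- **Bar stop:** the push took about 2–4 N while turning, then rose to about 15 N with only about 1 mm more travel.
- **Sleeve angle:** after backing off, the image puts the sleeve at about 1.47, give or take 0.03. That is past the cell contact near 1.44, and possibly just short of the 1.5 stop. Fingertip geometry gave 1.49, slightly higher but within the 2 mm calibration error.
- **Jaws and cell:** the jaw spacing closed by about 25 mm, matching that turn. The cell lies between the jaws with no gap visible.
- **Everything else:** the empty clamp's ball is at the same pixel as before, and the gripper was clear with about zero force. I did not push a second time to test for any spring-back.

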